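Set the stock tags of four parts bins

TASK

Each of the four parts bins in the row has a hinged tag on the metal strip in front of it, green on one face and red on the other. With closed fingertips, gently flip only the tags that are wrong, so that the three full bins (packed with cartons) show green face up and the nearly empty bin shows red. Just push the tags over: do not pinch them, leave tags that are already right as they are, and leave the bins and everything else on the bench where they are.

Things in the scene. Friction and masses are not known exactly. Their poses are not given: they have to be found in the camera images.
- tag_board: aluminium strip screwed to the bench in front of a row of four parts bins, 90 (x) x 600 (y) x 10 mm high; it carries four hinged stock tags, one 150 mm from the next, one in front of each bin. Origin: centre of its underside. x axis: towards the bins; y: along the row, to the robot's left. At least 72 mm stay free between the edges of neighbouring tags
- tag_a_hinge (a point): tag a: middle of its hinge pin, 26 mm above the bench; axes as the strip's, pin along x. The tag is a plate 60 mm along the pin, reaching 55 mm out from it, 4 mm thick, 40 g, smooth, red on one face, green on the other. It rests leaning 45 degrees above level to either side: free edge 39 mm aside of the pin, 65 mm above the bench (81 mm when upright). Ears 34 mm high stand 38 mm before and behind
- tag_b_hinge (a point): tag b: middle of its hinge pin, 26 mm above the bench; axes as the strip's, pin along x. The tag is a plate 60 mm along the pin, reaching 55 mm out from it, 4 mm thick, 40 g, smooth, red on one face, green on the other. It rests leaning 45 degrees above level to either side: free edge 39 mm aside of the pin, 65 mm above the bench (81 mm when upright). Ears 34 mm high stand 38 mm before and behind
- tag_c_hinge (a point): tag c: middle of its hinge pin, 26 mm above the bench; axes as the strip's, pin along x. The tag is a plate 60 mm along the pin, reaching 55 mm out from it, 4 mm thick, 40 g, smooth, red on one face, green on the other. It rests leaning 45 degrees above level to either side: free edge 39 mm aside of the pin, 65 mm above the bench (81 mm when upright). Ears 34 mm high stand 38 mm before and behind
- tag_d_hinge (a point): tag d: middle of its hinge pin, 26 mm above the bench; axes as the strip's, pin along x. The tag is a plate 60 mm along the pin, reaching 55 mm out from it, 4 mm thick, 40 g, smooth, red on one face, green on the other. It rests leaning 45 degrees above level to either side: free edge 39 mm aside of the pin, 65 mm above the bench (81 mm when upright). Ears 34 mm high stand 38 mm before and behind
- flap_a (a joint): angle of tag a about its pin: 0 = leaning to the robot's right (-y of the strip), red face up; 1.57 rad = leaning left (+y), green up; 0.785 = upright. Turns freely and stays on the side it falls to. A fingertip 44 to 54 mm above the bench can sweep level from under the free edge across the pin; its leading side should stop 5 to 16 mm past the pin (farther on it jams the tag on its stop)
- flap_b (a joint): angle of tag b about its pin: 0 = leaning to the robot's right (-y of the strip), red face up; 1.57 rad = leaning left (+y), green up; 0.785 = upright. Turns freely and stays on the side it falls to. A fingertip 44 to 54 mm above the bench can sweep level from under the free edge across the pin; its leading side should stop 5 to 16 mm past the pin (farther on it jams the tag on its stop)
- flap_c (a joint): angle of tag c about its pin: 0 = leaning to the robot's right (-y of the strip), red face up; 1.57 rad = leaning left (+y), green up; 0.785 = upright. Turns freely and stays on the side it falls to. A fingertip 44 to 54 mm above the bench can sweep level from under the free edge across the pin; its leading side should stop 5 to 16 mm past the pin (farther on it jams the tag on its stop)
- flap_d (a joint): angle of tag d about its pin: 0 = leaning to the robot's right (-y of the strip), red face up; 1.57 rad = leaning left (+y), green up; 0.785 = upright. Turns freely and stays on the side it falls to. A fingertip 44 to 54 mm above the bench can sweep level from under the free edge across the pin; its leading side should stop 5 to 16 mm past the pin (farther on it jams the tag on its stop)
- tag_a_bay (a point): point on the bench 126 mm behind (+x of the strip) the pin of tag a: the bin whose front point lies within 40 mm of it is the bin that tag a speaks for. Rubber stops of tag a: 12 mm either side of the pin, reaching 36 mm above the bench
- tag_b_bay (a point): point on the bench 126 mm behind (+x of the strip) the pin of tag b: the bin whose front point lies within 40 mm of it is the bin that tag b speaks for. Rubber stops of tag b: 12 mm either side of the pin, reaching 36 mm above the bench
- tag_c_bay (a point): point on the bench 126 mm behind (+x of the strip) the pin of tag c: the bin whose front point lies within 40 mm of it is the bin that tag c speaks for. Rubber stops of tag c: 12 mm either side of the pin, reaching 36 mm above the bench
- tag_d_bay (a point): point on the bench 126 mm behind (+x of the strip) the pin of tag d: the bin whose front point lies within 40 mm of it is the bin that tag d speaks for. Rubber stops of tag d: 12 mm either side of the pin, reaching 36 mm above the bench
- bin_white_front (a point): FULL bin: blue stacking bin with open low front facing the robot, 228 (x) x 138 (y) x 102 mm high, its front lip 47 mm high; this point: middle of its front edge, at the bottom. Loose; to be left alone. Packed above its rim with white cartons
- bin_brown_front (a point): FULL bin: dark grey stacking bin with open low front facing the robot, 228 (x) x 138 (y) x 102 mm high, its front lip 47 mm high; this point: middle of its front edge, at the bottom. Loose; to be left alone. Packed above its rim with brown cartons
- bin_mixed_front (a point): FULL bin: blue stacking bin with open low front facing the robot, 228 (x) x 138 (y) x 102 mm high, its front lip 47 mm high; this point: middle of its front edge, at the bottom. Loose; to be left alone. Packed above its rim with brown and white cartons
- bin_low_front (a point): NOT full: dark grey stacking bin with open low front facing the robot, 228 (x) x 138 (y) x 102 mm high, its front lip 47 mm high; this point: middle of its front edge, at the bottom. Loose; to be left alone. Only a handful of small parts on its floor
- pliers_purple: purple-handled pliers, 160x54x12 mm, lying on the bench before the strip; a loose bystander, origin at the centre of its underside
- marker_1: black marker pen, 134x18x18 mm, lying before the strip; a loose bystander, origin at the centre of its underside
- connector_shell: black connector shell, 34x50x16 mm, before the strip; a loose bystander, origin at the centre of its underside
- tape_black: roll of black tape, 70 mm across, 18 mm high, before the strip; a loose bystander, origin at the centre of its underside
- solder_reel: blue reel of solder, 70 mm across, 50 mm high, before the strip's left end; a loose bystander, origin at the centre of its underside
- esd_brush: thin black brush, 151x22x9 mm, lying between strip and bins; a loose bystander, origin at the centre of its underside
- usb_key: blue usb stick, 54x18x8 mm, lying between strip and bins; a loose bystander, origin at the centre of its underside

How it is judged:
At the end, for the whole second after the job is handed in: Every tag in front of a full bin lies fully over to the left, green up (joint over 1.45 of 1.57 rad), the tag in front of the nearly empty bin fully over to the right, red up (under 0.12 rad), all at rest; bins and loose things within 20 mm of where they stood ((((horizontal distance between tag_a_bay and bin_white_front below 0.06 m or horizontal distance between tag_a_bay and bin_brown_front below 0.06 m or horizontal distance between tag_a_bay and bin_mixed_front below 0.06 m) and value of joint flap_a above 1.45 rad) or (horizontal distance between tag_a_bay and bin_low_front below 0.06 m and value of joint flap_a below 0.12 rad)) and (((horizontal distance between tag_b_bay and bin_white_front below 0.06 m or horizontal distance between tag_b_bay and bin_brown_front below 0.06 m or horizontal distance between tag_b_bay and bin_mixed_front below 0.06 m) and value of joint flap_b above 1.45 rad) or (horizontal distance between tag_b_bay and bin_low_front below 0.06 m and value of joint flap_b below 0.12 rad)) and (((horizontal distance between tag_c_bay and bin_white_front below 0.06 m or horizontal distance between tag_c_bay and bin_brown_front below 0.06 m or horizontal distance between tag_c_bay and bin_mixed_front below 0.06 m) and value of joint flap_c above 1.45 rad) or (horizontal distance between tag_c_bay and bin_low_front below 0.06 m and value of joint flap_c below 0.12 rad)) and (((horizontal distance between tag_d_bay and bin_white_front below 0.06 m or horizontal distance between tag_d_bay and bin_brown_front below 0.06 m or horizontal distance between tag_d_bay and bin_mixed_front below 0.06 m) and value of joint flap_d above 1.45 rad) or (horizontal distance between tag_d_bay and bin_low_front below 0.06 m and value of joint flap_d below 0.12 rad)) and velocity of joint flap_a between -0.1 and 0.1 rad/s and velocity of joint flap_b between -0.1 and 0.1 rad/s and velocity of joint flap_c between -0.1 and 0.1 rad/s and velocity of joint flap_d between -0.1 and 0.1 rad/s and distance of each of bin_white_front, bin_brown_front, bin_mixed_front, bin_low_front, pliers_purple, marker_1, connector_shell, tape_black, solder_reel, esd_brush, usb_key from where it was at the start of the episode below 0.02 m); the robot touches nothing.
It fails at once if a tag that was already right was flipped or swung past half-way (((horizontal distance between tag_a_bay and bin_white_front below 0.06 m or horizontal distance between tag_a_bay and bin_brown_front below 0.06 m or horizontal distance between tag_a_bay and bin_mixed_front below 0.06 m) and value of joint flap_a below 0.785 rad) or (horizontal distance between tag_b_bay and bin_low_front below 0.06 m and value of joint flap_b above 0.785 rad) or (horizontal distance between tag_c_bay and bin_low_front below 0.06 m and value of joint flap_c above 0.785 rad) or (horizontal distance between tag_d_bay and bin_low_front below 0.06 m and value of joint flap_d above 0.785 rad)).
It fails at once if a tag is pinched or pushed roughly (more than 20 N from the robot) (contact force between the fingers and flap_a above 20 N or contact force between the fingers and flap_b above 20 N or contact force between the fingers and flap_c above 20 N or contact force between the fingers and flap_d above 20 N).
It fails at once if a bin is shoved, lifted or carried (moved more than 20 mm) (distance of any of bin_white_front, bin_brown_front, bin_mixed_front, bin_low_front from where it was at the start of the episode above 0.02 m).
It fails at once if another loose thing on the bench is moved by more than 20 mm (distance of any of pliers_purple, marker_1, connector_shell, tape_black, solder_reel, esd_brush, usb_key from where it was at the start of the episode above 0.02 m).
It also fails if it takes over 64 s, if anything falls off the work surface, if the arm or the gripper's body presses on something with over 40 N, if the wrist force passes 120 N, or if a joint passes its speed limit or range.

ROBOT

A 6-joint arm with a two-finger parallel gripper is mounted at the origin on a cart in front of the work surface, level with it; the furniture and walls round the work are solid. World frame = base frame: x ahead of the robot, y to its left, z up, the work surface at z = 0. Lengths are in m, angles in rad, forces in N, time in s.
With the tool pointing down it reaches from about 0.25 to 0.775 m from the base axis. Payload 4 kg.
Tool frame: the origin (TCP) lies at the very end of the fingers, on their centre line; the grasp point (between the pads) lies 19 mm behind it; z points along the fingers, y is the direction in which the jaws open and shut (so a half turn about z gives the same grasp; the last joint's range is limited). The gripper opens to 85 mm and grips with 20 to 120 N. Pads are 22 mm wide; open, the fingers measure 114 mm over their backs; the gripper's body (76 mm by 85 mm) begins 54 mm behind the grasp point. The pads swing forward as they close: fully open they stand 13 mm farther back than shut.
Start: joints at [-1.452, 0.087, 1.371, -0, 1.684, -0.103], TCP at [0.121, -0.537, 0.231] pointing down, gripper open.
Joint ranges: [-3.1, 3.1], [-0.76, 2.03], [0.27, 2.55], [-1.08, 4.22], [0.17, 2.65], [-2.57, 2.57]. Speed limits (rad/s): [2.79, 2.79, 3.14, 3.14, 3.14, 3.14].

INTERFACE

Orientations are given as a rotation vector (axis times angle).
In Python, from bench import status, snapshot, robot, models gives the robot as it stands.
- The arm moves only by the tool arm_command, never from a script. Its argument "rows" is a list of rows, each a list of 2 entries, a list of its own where there are three numbers: the shift along the tool's x, y, z in cm, then the turn, a rotation vector about the tool's x, y, z in degrees. In form: [[[x, y, z], [wx, wy, wz]], ...]. A call has 1 to 10 rows; each row is the pose to reach, as a shift and turn from the pose commanded when the call began, along the tool's axes at that moment; what a row does not reach only later rows make up. A row lasts 1/8 s, in which the tool goes at most 62.5 mm and 10.7 degrees, less where a joint would pass 70% of its speed; a pose out of reach is approached as far as the arm can. A call with a gripper value outside its range is refused whole. "fingers" is the closure, from 0 (fully open) to 1 (shut), set as the call begins (left out, the last holds). The fingers move at their own pace and stop on an object; the grip force is fixed at half the most. Time passes only in rows, so rows that repeat a pose let the fingers close. It gives the time, the measured TCP pose, the force and the opening at its end, in the units of the state.
- status.read_state(): the state, without advancing time (a new reading comes with each control period).
- snapshot(name): name is "side" or "top"; returns a dict with "color" (384x512x3 uint8, blue, green, red), "fov_y" (degrees; the focal length in pixels is half the picture's height over the tangent of half this angle, whatever the lens; pixels are square), "cx", "cy" (the principal point, pixels), "distortion" ([k1, k2, p1, p2, k3] as OpenCV has them; the pictures are not rectified), "world_from_camera" (4x4, takes a point from camera to world coordinates). Camera axes: x right, y down, z forward; pixel columns grow to the right and rows downward; lengths in m; the calibration is good to about 2 mm. A picture is of the moment at which its call begins. There is no depth.
- robot.sign_off(): hands the job in, once; it reports no verdict.
Trained networks look in a picture, given as the dict that the camera call returned (one of the last four; its "shot" number tells which), for a name from the list of things; names that differ only in an ending like _2 or _b are one class to them, and where a whole thing is asked for, a point or a joint stands for the part that bears it (a point fixed in the world has none). Each returns a list of dicts, best first, with "score" (0 to 1); they miss things now and then, are a little off and sometimes report something else, mostly with a low value. They report only what shows in the picture. A call takes as long as a camera call.
- models.outline_of(picture, label): "pixels" (384x512 bool, what is visible of it) and "xy" ([column, row] in pixels, amid what is visible of it).
- models.landmark_of(picture, label): "xy" ([column, row] in pixels: a listed point, or the origin of a listed thing).
The state is a dict: "clock": time; "joints": joint angles; "joint_vel": joint speeds; "effort": joint torques, N m; "tool_pos": TCP position; "tcp_rot": TCP orientation; "wrist_force": force on the tool from outside, world axes, zero at the start; "ft_torque": the same for the moment, N m; "finger_gap": opening from 0.0 (shut) to 1.0 (fully open).
Only numpy, scipy, OpenCV 4.12 (cv2) and the standard library are available. Lean on these libraries where they do the work, as an engineer would, in place of code of your own. Each camera call takes 0.05 s, during which the arm holds its last target.

## Working session

There is one attempt and no reset: what is moved stays moved. The work goes in short steps, Python scripts to look and compute and a tool call to move; the robot and the scene stay as the last step left them, time stands still between calls to the robot, and variables do not carry over. Pictures are saved under pics/ and viewed, and the job is handed in when it is done.

Besides the shell and the picture viewer there is one more tool, called after ">>>" as name(argument=value, ...), one argument or row to a line, values as JSON. arm_command: Moves the arm, as the interface text tells. Its arguments: {"type":"object","properties":{"rows":{"type":"array","items":{"type":"array"}},"fingers":{"type":"number"}},"required":["rows"]}

```bash
ls; mkdir -p pics; python3 - <<'E'
from bench import status, snapshot, robot, models
import cv2
print(status.read_state())
for n in ("side","top"):
    s=snapshot(n); cv2.imwrite(f"pics/{n}0.png",s["color"])
    print(n,{k:v for k,v in s.items() if k!="color"})
E
```

```text
pics
{'clock': 0.0, 'joints': array([-1.45210041e+00,  8.79652931e-02,  1.37228028e+00, -1.62907884e-05,
        1.68360935e+00, -1.03095321e-01]), 'joint_vel': array([ 1.68795997e-04, -1.82958140e-03,  1.21390374e-03,  1.38641879e-03,
       -6.08292928e-04, -6.89109906e-05]), 'effort': array([-2.51345173e-04, -3.51858330e+01, -3.13276613e+01, -1.75750311e-04,
        1.05333710e-02, -1.08865765e-05]), 'tool_pos': array([ 0.12091987, -0.53602196,  0.23012031]), 'tcp_rot': array([-3.12004718e+00, -3.47422055e-01,  5.31097015e-05]), 'wrist_force': array([-1.13251337, -0.82755244, -0.42498053]), 'ft_torque': array([-0.01016289,  0.02374552,  0.0315343 ]), 'finger_gap': 1.0003100052023182}
side {'fov_y': 47.38051304428529, 'cx': 250.52137097777026, 'cy': 184.40921138643296, 'distortion': array([-0.07066838,  0.        ,  0.        ,  0.        ,  0.        ]), 'world_from_camera': array([[ 0.98761855, -0.09260555,  0.12662471,  0.3762404 ],
       [-0.15453972, -0.43558913,  0.88678046, -0.99818811],
       [-0.02696445, -0.89536938, -0.44450714,  0.54833761],
       [ 0.        ,  0.        ,  0.        ,  1.        ]]), 'shot': 1}
top {'fov_y': 49.5477920812862, 'cx': 257.57789196771984, 'cy': 188.33081557595085, 'distortion': array([0.0514639, 0.       , 0.       , 0.       , 0.       ]), 'world_from_camera': array([[-0.07468868, -0.96729352,  0.24241463,  0.29601106],
       [-0.99718153,  0.07418054, -0.01123616,  0.04053456],
       [-0.00711378, -0.2425706 , -0.97010767,  1.02989764],
       [ 0.        ,  0.        ,  0.        ,  1.        ]]), 'shot': 2}
```

View pics/top0.png

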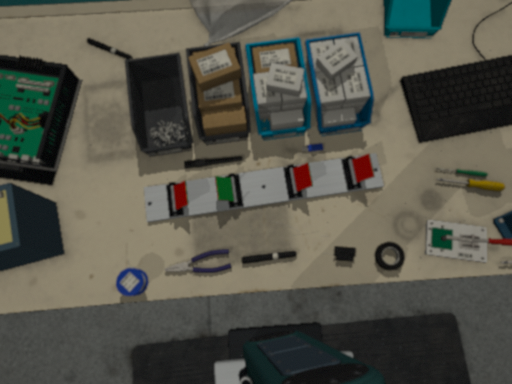

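View pics/side0.png

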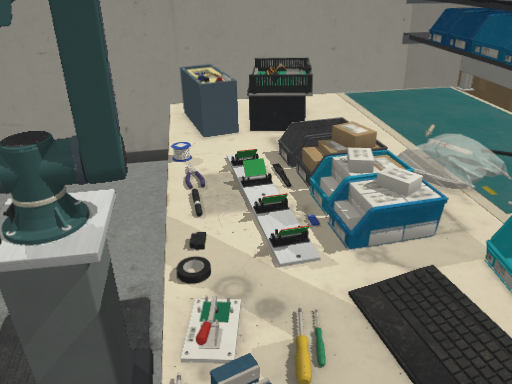

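```bash
cat > h.py <<'E'
from bench import status, snapshot, robot, models
import cv2, numpy as np
def K(s):
    h,w=s["color"].shape[:2]; f=h/2/np.tan(np.radians(s["fov_y"])/2)
    return np.array([[f,0,s["cx"]],[0,f,s["cy"]],[0,0,1]])
def ray(s,xy):
    u=cv2.undistortPoints(np.array([[xy]],float),K(s),s["distortion"])[0,0]
    T=s["world_from_camera"]; return T[:3,3],T[:3,:3]@np.array([u[0],u[1],1])
def onz(s,xy,z):
    o,d=ray(s,xy); return o+d*(z-o[2])/d[2]
def proj(s,p):
    T=np.linalg.inv(s["world_from_camera"]); 
    return cv2.projectPoints(np.array([p],float),cv2.Rodrigues(T[:3,:3])[0],T[:3,3],K(s),s["distortion"])[0][0,0]
E
python3 - <<'E'
from h import *
np.set_printoptions(precision=4,suppress=True)
for cam in ("top","side"):
    s=snapshot(cam)
    for l,z in (("tag_a_hinge",.026),("tag_board",0),("bin_white_front",0),("bin_brown_front",0),("bin_mixed_front",0),("bin_low_front",0)):
        print(cam,l)
        for r in models.landmark_of(s,l)[:8]: print("   ",round(r["score"],2),np.round(r["xy"],1),onz(s,r["xy"],z))
    print([ (round(r["score"],2),np.round(r["xy"],1)) for r in models.outline_of(s,"flap_a")])
    img=cv2.resize(s["color"],None,fx=3,fy=3,interpolation=cv2.INTER_CUBIC)
    img=img[400:700,400:1180] if cam=="top" else img[420:800,640:1000]
    cv2.imwrite(f"pics/z{cam}.png",img)
E
```

```text
top tag_a_hinge
    0.67 [231.3 187. ] [0.5553 0.0939 0.026 ]
    0.44 [342.1 253.5] [ 0.3719 -0.1599  0.026 ]
    0.19 [337.3 131. ] [ 0.6824 -0.1863  0.026 ]
top tag_board
    0.7 [264.4 188.4] [0.5519 0.0113 0.    ]
top bin_white_front
    0.61 [339.  136.5] [ 0.6768 -0.1948  0.    ]
top bin_brown_front
    0.77 [225.1 138.3] [0.6951 0.1036 0.    ]
top bin_mixed_front
    0.59 [285.4 135.2] [ 0.6915 -0.0552  0.    ]
top bin_low_front
    0.93 [169.8 156.3] [0.6564 0.2497 0.    ]
[(0.94, array([222.4, 186.1])), (0.86, array([176.1, 195.3])), (0.85, array([300.1, 178.4])), (0.67, array([361.4, 170.1]))]
side tag_a_hinge
    0.77 [254.7 177.8] [0.5427 0.0821 0.026 ]
    0.19 [317.3 204.7] [ 0.6675 -0.1     0.026 ]
side tag_board
    0.97 [261.6 194.8] [0.5519 0.0275 0.    ]
    0.51 [284.9 153.5] [0.6778 0.297  0.    ]
side bin_white_front
    0.43 [271.9 199.5] [ 0.5737 -0.0041  0.    ]
side bin_brown_front
    0.72 [300.6 181. ] [0.6755 0.0876 0.    ]
    0.66 [257.4 178.2] [0.5582 0.1316 0.    ]
side bin_mixed_front
    0.86 [316.6 206.3] [ 0.6778 -0.063   0.    ]
side bin_low_front
    0.61 [285.3 158.6] [0.6695 0.2553 0.    ]
    0.26 [188.1 157.2] [0.3638 0.3353 0.    ]
[(0.88, array([255.6, 170. ])), (0.77, array([284.6, 235.1])), (0.51, array([246. , 157.9])), (0.44, array([275.2, 199.6])), (0.17, array([289.1, 236.9]))]
```

View pics/ztop.png

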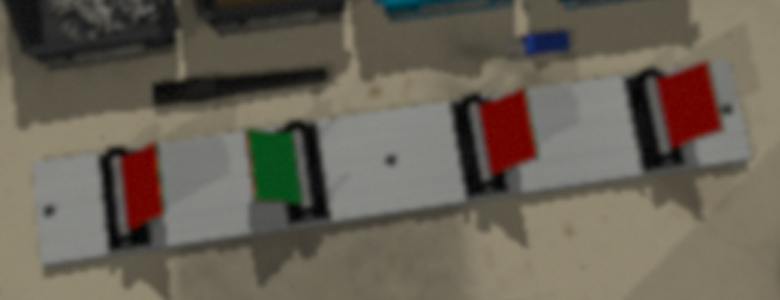

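View pics/zside.png

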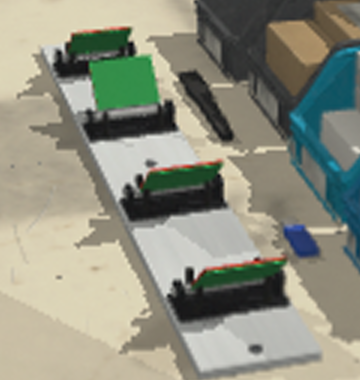

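```bash
cat > fit.py <<'E'
from h import *
from scipy.optimize import least_squares
np.set_printoptions(precision=4,suppress=True)
s=snapshot("top")
# board corners (x3 crop px) : strip (+x,+y),(+x,-y),(-x,-y),(-x,+y)
px=np.array([[35,160],[728,58],[748,162],[42,266]],float); px=(px+400+1)/3-.5
w=np.array([onz(s,p,.010) for p in px]); w[3]=w[3]
print(w[:,:2], np.linalg.norm(w-np.roll(w,-1,0),axis=1))
loc=np.array([[.045,.3],[.045,-.3],[-.045,-.3],[-.045,.3]])
def board(q,l): 
    c,sn=np.cos(q[2]),np.sin(q[2]); return np.array([q[0]+c*l[0]-sn*l[1],q[1]+sn*l[0]+c*l[1]])
r=least_squares(lambda q:np.concatenate([board(q,l)-a[:2] for l,a in zip(loc,w)]),[.55,.01,0])
q=r.x; print("board",q,np.degrees(q[2]),r.fun); np.save("q.npy",q)
t=snapshot("side")
def draw(sn,name,sc,off,size):
    img=cv2.resize(sn["color"],None,fx=sc,fy=sc,interpolation=cv2.INTER_CUBIC)
    def P(l,z): return tuple(int(round(v)) for v in (proj(sn,[*board(q,l),z])+.5)*sc-.5)
    for z in(0.01,):
        for i in range(4): cv2.line(img,P(loc[i],z),P(loc[(i+1)%4],z),(255,0,255),1)
    for k,y in enumerate((.225,.075,-.075,-.225)):
        cv2.line(img,P([.03,y],.026),P([-.03,y],.026),(255,255,0),1)
        d=+.039 if k==1 else -.039
        cv2.polylines(img,[np.array([P([.03,y],.026),P([.03,y+d],.065),P([-.03,y+d],.065),P([-.03,y],.026)])],True,(0,255,255),1)
        print(name,y,board(q,[0,y]))
    cv2.imwrite(name,img[off[1]:off[1]+size[1],off[0]:off[0]+size[0]])
draw(s,"pics/ftop.png",3,(400,400),(780,300)); draw(t,"pics/fside.png",4,(860,560),(500,520))
E
python3 fit.py
```

```text
[[ 0.5774  0.3123]
 [ 0.6222 -0.2809]
 [ 0.5299 -0.2844]
 [ 0.4866  0.3073]] [0.5948 0.0923 0.5932 0.0909]
board [0.554  0.0136 0.0735] 4.214080666663784 [-0.0006  0.0038 -0.0012 -0.0014  0.0013 -0.0045  0.0005  0.0022]
pics/ftop.png 0.225 [0.5375 0.238 ]
pics/ftop.png 0.075 [0.5485 0.0884]
pics/ftop.png -0.075 [ 0.5595 -0.0612]
pics/ftop.png -0.225 [ 0.5705 -0.2108]
pics/fside.png 0.225 [0.5375 0.238 ]
pics/fside.png 0.075 [0.5485 0.0884]
pics/fside.png -0.075 [ 0.5595 -0.0612]
pics/fside.png -0.225 [ 0.5705 -0.2108]
```

```bash
sleep 0.1
```

```text
(no output)
```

View pics/ftop.png

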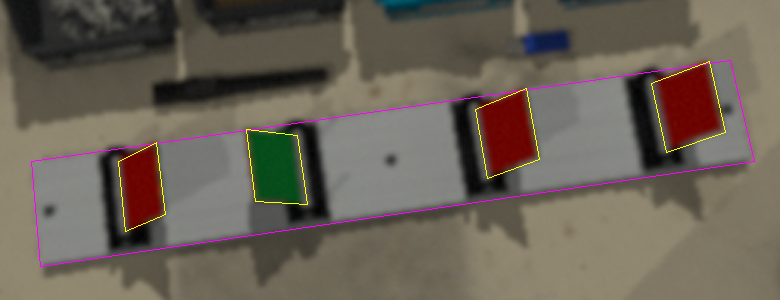

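View pics/fside.png

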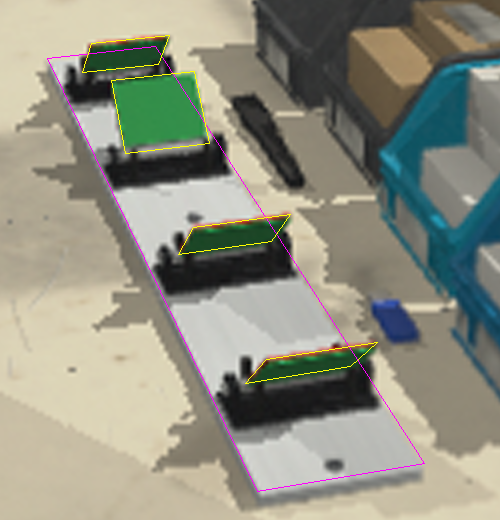

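```bash
cat > go.py <<'E'
import sys
from h import *
from scipy.spatial.transform import Rotation as R
np.set_printoptions(precision=2,suppress=True)
q=np.load("q.npy")
def W(sx,sy,z):
    c,s=np.cos(q[2]),np.sin(q[2]); return np.array([q[0]+c*sx-s*sy,q[1]+s*sx+c*sy,z])
def goal(sx,sy,z):
    st=status.read_state(); Rc=R.from_rotvec(st["tcp_rot"])
    X=np.array([-np.sin(q[2]),np.cos(q[2]),0]); Z=np.array([0,0,-1.]); Y=np.cross(Z,X)
    Rg=R.from_matrix(np.stack([X,Y,Z],1))
    d=st["tool_pos"]-W(0,0,0); 
    print("now strip x,y,z mm:",(np.array([[np.cos(q[2]),np.sin(q[2]),0],[-np.sin(q[2]),np.cos(q[2]),0],[0,0,1]])@d)*1000,
      "clock",st["clock"],"gap",round(st["finger_gap"],3),"F",st["wrist_force"],"j",st["joints"])
    print("shift cm",Rc.inv().apply(W(sx,sy,z)-st["tool_pos"])*100,"turn deg",np.degrees((Rc.inv()*Rg).as_rotvec()),"world",W(sx,sy,z))
if __name__=="__main__": goal(*map(float,sys.argv[1:4]))
E
python3 go.py 0 -0.145 0.20
```

```text
now strip x,y,z mm: [-472.28 -516.82  231.35] clock 1.0 gap 1.003 F [0.47 0.35 0.03] j [-1.45  0.09  1.37 -0.    1.68 -0.1 ]
shift cm [ 52.2  -29.8    3.13] turn deg [  0.     0.01 -81.51] world [ 0.56 -0.13  0.2 ]
```

>>> arm_command(
  rows=[
    [[5,-3,0],[0,0,-8]],
    [[10,-6,0],[0,0,-16]],
    [[15,-9,0],[0,0,-24]],
    [[20,-12,0],[0,0,-32]],
    [[25,-15,0],[0,0,-40]],
    [[30,-18,0],[0,0,-48]],
    [[36,-21,0],[0,0,-56]],
    [[41,-24,0],[0,0,-64]],
    [[46,-27,0],[0,0,-72]],
    [[50,-29,0],[0,0,-80]],
  ],
  fingers=1,
)

```text
clock: 2.25
tool_pos: [0.5464, -0.1415, 0.2314]
tcp_rot: [2.161, 2.28, 0.0]
wrist_force: [0.0, -0.8, 0.3]
finger_gap: -0.004
```

```bash
python3 go.py 0 -0.145 0.14
```

```text
now strip x,y,z mm: [ -18.99 -154.13  231.39] clock 2.25 gap -0.004 F [ 0.01 -0.84  0.31] j [-0.35  0.12  1.34  0.    1.69 -0.41]
shift cm [0.95 1.88 9.14] turn deg [ 0.02  0.01 -1.14] world [ 0.56 -0.13  0.14]
```

>>> arm_command(
  rows=[
    [[0.5,1,4],[0,0,-1.1]],
    [[0.95,1.9,9.1],[0,0,-1.1]],
    [[0.95,1.9,9.1],[0,0,-1.1]],
    [[0.95,1.9,9.1],[0,0,-1.1]],
  ],
)

```text
clock: 2.75
tool_pos: [0.564, -0.1338, 0.1421]
tcp_rot: [2.145, 2.292, 0.001]
wrist_force: [-0.5, -0.3, 0.2]
finger_gap: -0.004
```

```bash
python3 go.py 0 -0.145 0.049; python3 - <<'E'
from go import *
for n,o in(("top",(700,400)),("side",(760,320))):
    s=snapshot(n); img=cv2.resize(s["color"],None,fx=3,fy=3,interpolation=cv2.INTER_CUBIC)
    st=status.read_state()["tool_pos"]; p=(proj(s,st)+.5)*3
    cv2.circle(img,tuple(int(v) for v in p),4,(255,0,255),1)
    ox,oy=(800,300) if n=="top" else (560,300)
    cv2.imwrite(f"pics/b{n}.png",img[oy:oy+450,ox:ox+500])
E
```

```text
now strip x,y,z mm: [  -0.82 -147.75  142.14] clock 2.75 gap -0.004 F [-0.45 -0.34  0.25] j [-0.33  0.18  1.44 -0.    1.52 -0.4 ]
shift cm [0.29 0.06 9.31] turn deg [ 0.11  0.07 -0.42] world [ 0.56 -0.13  0.05]
```

View pics/btop.png

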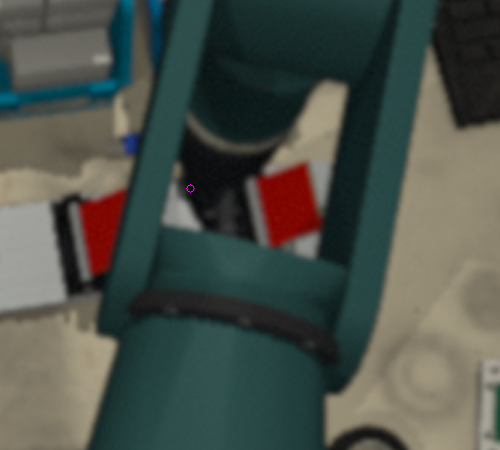

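View pics/bside.png

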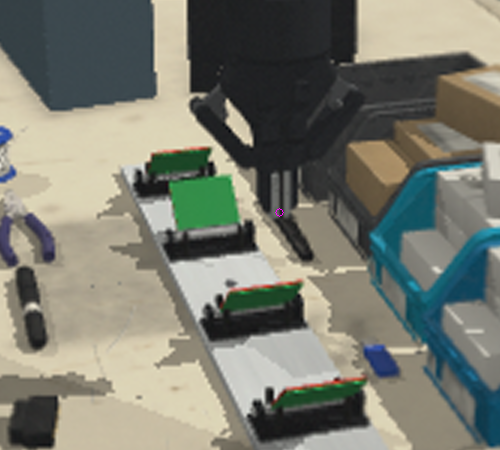

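>>> arm_command(
  rows=[
    [[0.2,0,4],[0,0,-0.3]],
    [[0.3,0,7],[0,0,-0.3]],
    [[0.3,0,9.2],[0,0,-0.3]],
    [[0.3,0,9.2],[0,0,-0.3]],
    [[0.3,0,9.2],[0,0,-0.3]],
    [[0.3,0,9.2],[0,0,-0.3]],
  ],
)

```text
clock: 3.6
tool_pos: [0.5646, -0.1309, 0.0507]
tcp_rot: [2.138, 2.297, 0.003]
wrist_force: [-0.5, -0.1, -0.5]
finger_gap: -0.003
```

```bash
python3 go.py 0 -0.076 0.049
```

```text
now strip x,y,z mm: [  -0.   -144.87   50.67] clock 3.6 gap -0.003 F [-0.5  -0.14 -0.52] j [-0.33  0.25  1.55 -0.    1.34 -0.4 ]
shift cm [ 6.89 -0.01  0.16] turn deg [ 0.22  0.1  -0.12] world [ 0.56 -0.06  0.05]
```

>>> arm_command(
  rows=[
    [[0.7,0,0.1],[0,0,0]],
    [[1.4,0,0.1],[0,0,0]],
    [[2.1,0,0.1],[0,0,0]],
    [[2.8,0,0.1],[0,0,0]],
    [[3.4,0,0.1],[0,0,0]],
    [[4.0,0,0.1],[0,0,0]],
    [[4.5,0,0.1],[0,0,0]],
    [[5.0,0,0.1],[0,0,0]],
    [[5.5,0,0.1],[0,0,0]],
    [[5.5,0,0.1],[0,0,0]],
  ],
)

```text
clock: 4.85
tool_pos: [0.5593, -0.0751, 0.0473]
tcp_rot: [-2.14, -2.3, 0.0]
wrist_force: [-0.1, -0.2, 0.3]
finger_gap: -0.004
```

```bash
python3 go.py 0 -0.076 0.049;  python3 - <<'E'
from go import *
s=snapshot("side"); img=cv2.resize(s["color"],None,fx=4,fy=4,interpolation=cv2.INTER_CUBIC)
cv2.imwrite("pics/c.png",img[520:1040,840:1340])
E
```

```text
now strip x,y,z mm: [ -1.25 -88.79  47.28] clock 4.85 gap -0.004 F [-0.12 -0.25  0.33] j [-0.23  0.23  1.59 -0.    1.33 -0.31]
shift cm [ 1.28  0.12 -0.17] turn deg [-0.01  0.   -0.07] world [ 0.56 -0.06  0.05]
```

View pics/c.png

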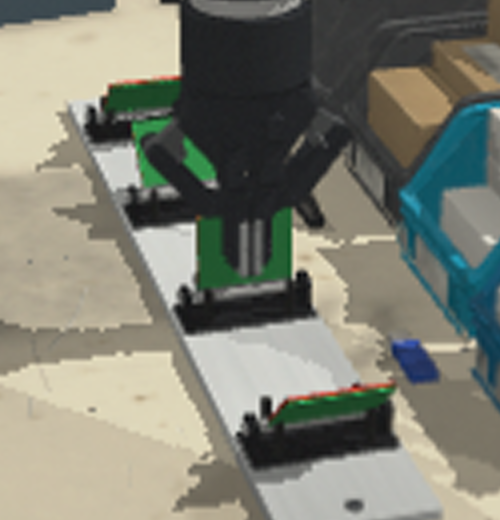

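The picture shows tag c's plate pushed to about upright (plate at ~(245,250), green underside facing the camera) with the fingertip centred on it. I'll carry on slowly past the pin.

>>> arm_command(
  rows=[
    [[0.3,0.05,-0.1],[0,0,0]],
    [[0.6,0.1,-0.15],[0,0,0]],
    [[0.9,0.1,-0.15],[0,0,0]],
    [[1.2,0.1,-0.15],[0,0,0]],
    [[1.2,0.1,-0.15],[0,0,0]],
    [[1.2,0.1,-0.15],[0,0,0]],
  ],
)

```text
clock: 5.65
tool_pos: [0.5595, -0.0634, 0.0488]
tcp_rot: [2.14, 2.3, -0.0]
wrist_force: [-0.2, 0.0, -0.0]
finger_gap: 0.001
```

```bash
python3 go.py 0 -0.145 0.049;  python3 - <<'E'
from go import *
s=snapshot("side"); img=cv2.resize(s["color"],None,fx=4,fy=4,interpolation=cv2.INTER_CUBIC)
cv2.imwrite("pics/d.png",img[520:1040,840:1340])
E
```

```text
now strip x,y,z mm: [ -0.22 -77.19  48.8 ] clock 5.65 gap 0.001 F [-0.16  0.05 -0.01] j [-0.21  0.22  1.59 -0.    1.33 -0.29]
shift cm [-6.78  0.03 -0.02] turn deg [-0.    0.01 -0.1 ] world [ 0.56 -0.13  0.05]
```

View pics/d.png

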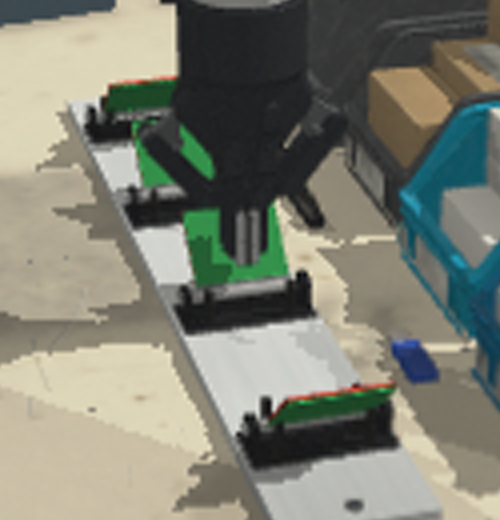

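The plate has fallen over to the left at ~(235,250). I'll back off, rise clear and go to the right-hand tag.

>>> arm_command(
  rows=[
    [[-1,0,0],[0,0,0]],
    [[-3,0,0],[0,0,0]],
    [[-5,0,0],[0,0,0]],
    [[-5.5,0,-2],[0,0,0]],
    [[-6,0,-6],[0,0,0]],
    [[-6.5,0,-9],[0,0,0]],
    [[-11,0,-9],[0,0,0]],
    [[-16,0,-9],[0,0,0]],
    [[-21,0,-9],[0,0,0]],
    [[-21.8,0,-9],[0,0,0]],
  ],
)

```text
clock: 6.95
tool_pos: [0.5742, -0.2857, 0.1383]
tcp_rot: [2.146, 2.294, -0.002]
wrist_force: [0.1, 0.8, -0.4]
finger_gap: 0.001
```

```bash
python3 go.py 0 -0.295 0.049;  python3 - <<'E'
from go import *
s=snapshot("side"); img=cv2.resize(s["color"],None,fx=4,fy=4,interpolation=cv2.INTER_CUBIC)
cv2.imwrite("pics/e.png",img[520:1040,840:1340])
E
```

```text
now strip x,y,z mm: [  -1.9  -299.95  138.28] clock 6.95 gap 0.001 F [ 0.12  0.78 -0.43] j [-0.55  0.32  1.28 -0.    1.54 -0.62]
shift cm [0.5  0.19 8.93] turn deg [-0.03  0.05 -0.41] world [ 0.58 -0.28  0.05]
```

View pics/e.png

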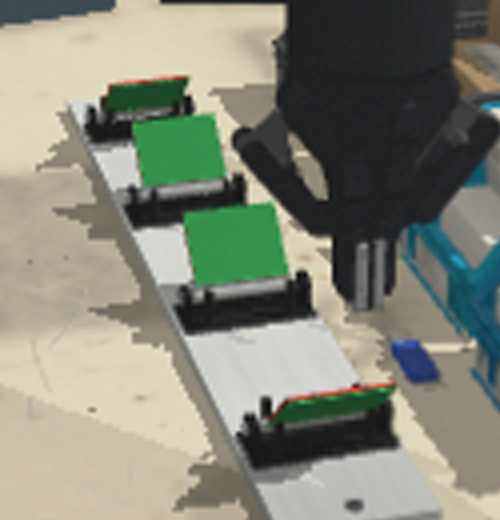

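>>> arm_command(
  rows=[
    [[0.3,0.1,4],[0,0,-0.4]],
    [[0.4,0.2,7],[0,0,-0.4]],
    [[0.5,0.2,8.9],[0,0,-0.4]],
    [[0.5,0.2,8.9],[0,0,-0.4]],
    [[0.5,0.2,8.9],[0,0,-0.4]],
    [[0.5,0.2,8.9],[0,0,-0.4]],
  ],
)

```text
clock: 7.75
tool_pos: [0.5778, -0.2763, 0.0519]
tcp_rot: [2.13, 2.305, 0.001]
wrist_force: [-0.2, -0.7, 0.0]
finger_gap: -0.003
```

```bash
python3 go.py 0 -0.226 0.049;  python3 - <<'E'
from go import *
s=snapshot("side"); img=cv2.resize(s["color"],None,fx=4,fy=4,interpolation=cv2.INTER_CUBIC)
cv2.imwrite("pics/f.png",img[520:1120,840:1440])
E
```

```text
now strip x,y,z mm: [   2.45 -290.82   51.87] clock 7.75 gap -0.003 F [-0.24 -0.73  0.03] j [-0.53  0.38  1.38 -0.    1.38 -0.61]
shift cm [ 6.48 -0.21  0.27] turn deg [0.17 0.12 0.3 ] world [ 0.57 -0.21  0.05]
```

View pics/f.png

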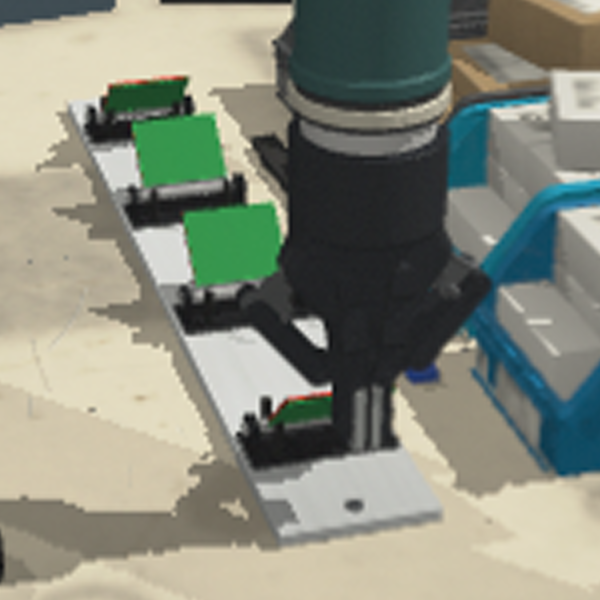

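>>> arm_command(
  rows=[
    [[0.7,-0.1,0.2],[0,0,0]],
    [[1.4,-0.1,0.2],[0,0,0]],
    [[2.1,-0.2,0.2],[0,0,0]],
    [[2.7,-0.2,0.2],[0,0,0]],
    [[3.3,-0.2,0.2],[0,0,0]],
    [[3.8,-0.2,0.2],[0,0,0]],
    [[4.3,-0.2,0.2],[0,0,0]],
    [[4.8,-0.2,0.2],[0,0,0]],
    [[5.2,-0.2,0.2],[0,0,0]],
    [[5.2,-0.2,0.2],[0,0,0]],
  ],
)

```text
clock: 9.05
tool_pos: [0.5706, -0.2237, 0.0478]
tcp_rot: [-2.132, -2.307, 0.0]
wrist_force: [-0.1, 0.6, -0.7]
finger_gap: -0.003
```

```bash
python3 go.py 0 -0.226 0.049;  python3 - <<'E'
from go import *
s=snapshot("side"); img=cv2.resize(s["color"],None,fx=4,fy=4,interpolation=cv2.INTER_CUBIC)
cv2.imwrite("pics/g.png",img[520:1120,840:1440])
E
```

```text
now strip x,y,z mm: [  -0.86 -237.86   47.79] clock 9.05 gap -0.003 F [-0.14  0.61 -0.72] j [-0.47  0.33  1.46 -0.    1.36 -0.55]
shift cm [ 1.19  0.09 -0.12] turn deg [-0.01  0.    0.32] world [ 0.57 -0.21  0.05]
```

View pics/g.png

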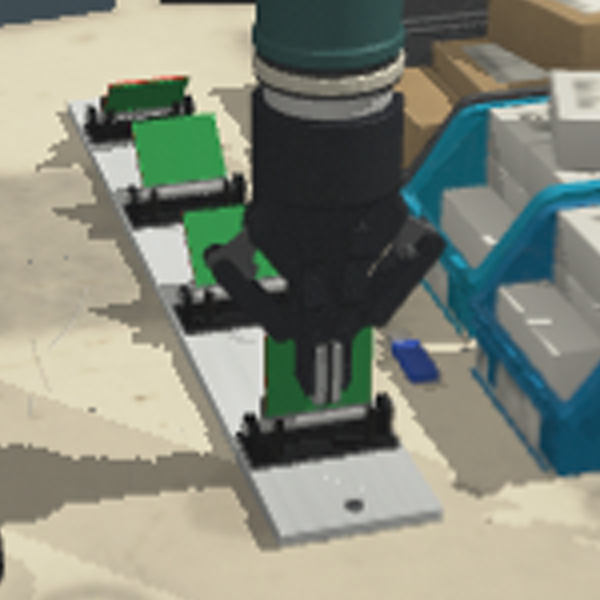

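The right tag (~(318,375)) is nearly upright, with the fingertip centred on it. I'll finish the push.

>>> arm_command(
  rows=[
    [[0.3,0.05,-0.1],[0,0,0]],
    [[0.6,0.1,-0.1],[0,0,0]],
    [[0.9,0.1,-0.1],[0,0,0]],
    [[1.1,0.1,-0.1],[0,0,0]],
    [[1.1,0.1,-0.1],[0,0,0]],
    [[1.1,0.1,-0.1],[0,0,0]],
  ],
)

```text
clock: 9.85
tool_pos: [0.5708, -0.213, 0.0488]
tcp_rot: [2.132, 2.307, -0.0]
wrist_force: [0.5, -0.3, -0.2]
finger_gap: -0.001
```

```bash
python3 go.py 0 -0.295 0.049;  python3 - <<'E'
from go import *
s=snapshot("side"); img=cv2.resize(s["color"],None,fx=4,fy=4,interpolation=cv2.INTER_CUBIC)
cv2.imwrite("pics/i.png",img[520:1120,840:1440])
E
```

```text
now strip x,y,z mm: [   0.07 -227.22   48.81] clock 9.85 gap -0.001 F [ 0.49 -0.34 -0.2 ] j [-0.45  0.32  1.47 -0.    1.35 -0.53]
shift cm [-6.78 -0.04 -0.02] turn deg [0.   0.01 0.29] world [ 0.58 -0.28  0.05]
```

View pics/i.png

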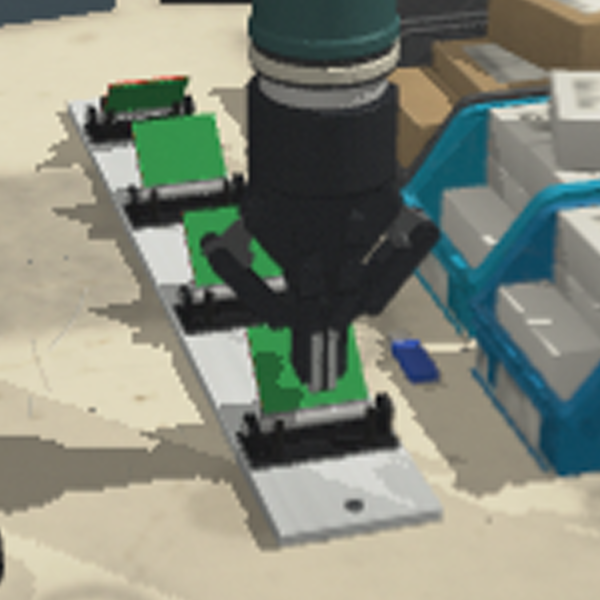

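It has gone over. I'll back off, rise, and move aside so the cameras can see.

>>> arm_command(
  rows=[
    [[-1,0,0],[0,0,0]],
    [[-3,0,0],[0,0,0]],
    [[-5,0,0],[0,0,0]],
    [[-6,0,-3],[0,0,0]],
    [[-6,0,-8],[0,0,0]],
    [[-6,0,-13],[0,0,0]],
    [[-9,-4,-16],[0,0,0]],
    [[-13,-8,-16],[0,0,0]],
    [[-17,-12,-16],[0,0,0]],
    [[-21,-16,-16],[0,0,0]],
  ],
)

```text
clock: 11.15
tool_pos: [0.426, -0.4376, 0.2092]
tcp_rot: [2.133, 2.305, -0.001]
wrist_force: [0.9, 0.2, -0.6]
finger_gap: -0.002
```

>>> arm_command(
  rows=[
    [[-4,-5,0],[0,0,0]],
    [[-7,-10,0],[0,0,0]],
    [[-9,-15,0],[0,0,0]],
    [[-10,-20,0],[0,0,0]],
    [[-10,-20,0],[0,0,0]],
    [[-10,-20,0],[0,0,0]],
  ],
)

```text
clock: 11.9
tool_pos: [0.2357, -0.551, 0.2089]
tcp_rot: [2.134, 2.305, 0.001]
wrist_force: [-0.7, -0.1, -0.8]
finger_gap: 0.0
```

```bash
python3 - <<'E'
from go import *
print(status.read_state()["clock"],status.read_state()["tool_pos"],status.read_state()["wrist_force"])
s=snapshot("side"); cv2.imwrite("pics/j.png",cv2.resize(s["color"],None,fx=4,fy=4,interpolation=cv2.INTER_CUBIC)[520:1120,660:1440])
t=snapshot("top"); cv2.imwrite("pics/k.png",cv2.resize(t["color"],(800,600),interpolation=cv2.INTER_CUBIC))
a=cv2.imread("pics/top0.png"); d=cv2.absdiff(a,t["color"]).max(2); cv2.imwrite("pics/diff.png",np.clip(d.astype(int)*3,0,255).astype("uint8"))
E
```

```text
11.9 [ 0.24 -0.55  0.21] [-0.69 -0.08 -0.76]
```

View pics/j.png

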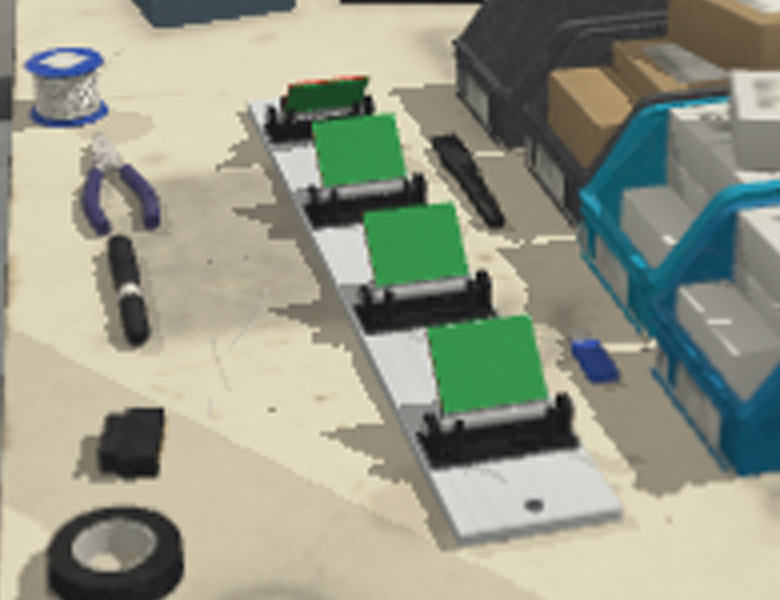

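View pics/k.png

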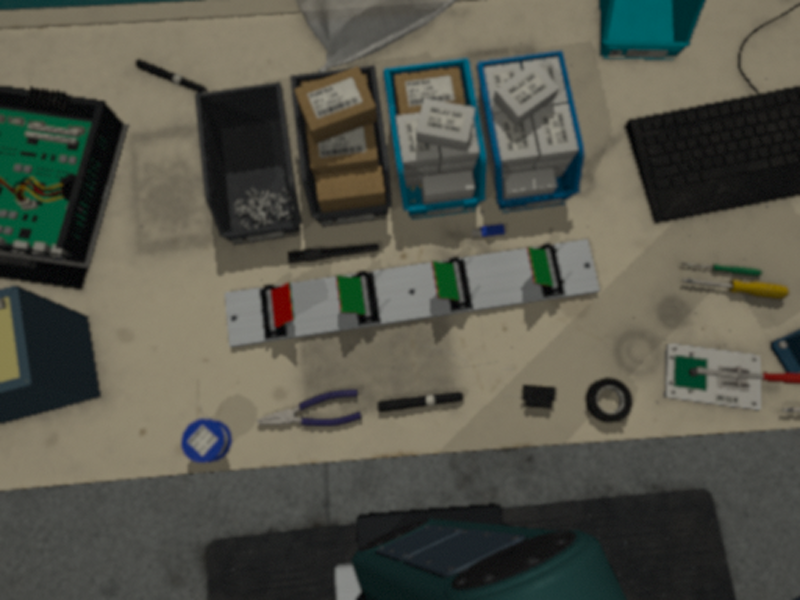

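View pics/diff.png

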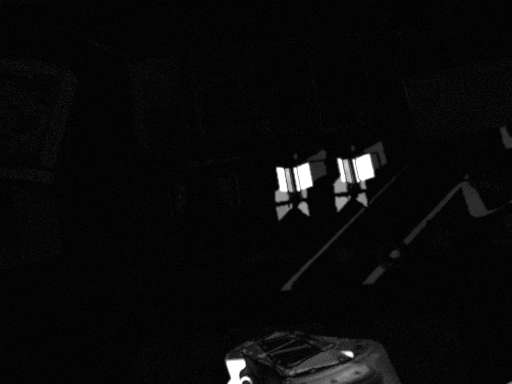

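The top view shows red at (282,305) in front of the low bin and green at (350,293), (447,282) and (542,268). The difference picture shows only the two flipped tags and shadows changed, so I'm handing the job in.

```bash
python3 -c "
from bench import robot
print(robot.sign_off())"
```

```text
the job is handed in; nothing more can be done
None
```

I flipped the two wrong tags, those in front of the mixed and white carton bins, from red to green. Each took one slow level sweep with closed fingertips at about 48–51 mm height. I stopped each sweep about 9 mm past the pin, then backed off and moved clear. The brown bin's green tag and the nearly empty bin's red tag were already right, so I left them alone.

**Last checks:** The final side and top pictures show red in front of the nearly empty bin and green lying fully left at the other three. Comparing top pictures from before and after, only the two tags, the arm and shadows changed, so no bin or loose item visibly moved. Wrist force read about 1 N or less at the end of every move, and I handed the job in about 12 s into the 64 s allowed.

**Not confirmed or disagreed:**
- **Tag angles:** I judged them only from the pictures, since no joint reading was available.
- **Contact forces:** I read the wrist force only between moves, so any peaks during the pushes were not seen.
- **Locating the pins:** The network found only one of the four pins, with a few false hits. I took the pin positions from a fit to the strip's corners instead. It measured the strip about 6 mm short of its 600 mm length, but its overlay matched the tags closely in both views.

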